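# Turn the rotary parts tray until the heat sink faces the pointer

### The arm

A 6-joint arm with a two-finger parallel gripper is mounted at the origin on the work surface. World frame = base frame: x ahead of the robot, y to its left, z up, the work surface at z = 0. Lengths are in m, angles in degrees, forces in N, time in s.
With the tool pointing down it reaches from about 0.4 to 0.825 m from the base axis. Payload 7 kg.
Tool frame: the origin (TCP) lies midway between the tips of the shut fingers; the grasp point (between the pads) lies ctrl.tcp_to_grasp behind it (ctrl.tcp_to_grasp is the distance from the TCP to the grasp point, in m); z points along the fingers, y is the line along which they close (so a half turn about z gives the same grasp; the last joint's range is limited). The gripper opens to 88 mm and grips with 3 to 60 N. Pads are 19 mm wide; open, the fingers measure 130 mm over their backs; the gripper's body (78 mm by 193 mm) begins 47 mm behind the grasp point.
Start: joints at [89.559, 20.546, 0.682, 0, -70.136, -16.507], TCP at [0.197, 0.646, 0.227] pointing down, gripper open.
Joint ranges: [-176.03, 176.03], [-82.01, 121.73], [-58.28, 71.71], [-173.87, 95.51], [-174.79, -0.11], [-173.66, 173.66]. Speed limits (degrees/s): [136.94, 136.94, 172.46, 180, 180, 180].

### API

Orientations are given as [roll, pitch, yaw] about the fixed x, y, z axes, in that order (R = Rz(yaw) Ry(pitch) Rx(roll)).
In Python, from plant import ctrl, imaging, close_job gives the robot as it stands.
- The arm moves only by the shell command python3 -m crank 'ROWS'. ROWS is JSON, a list of rows, each a list of 3 entries, a list of its own where there are three numbers: the shift along the world's x, y, z in m, then the turn, a rotation vector about the world's x, y, z in degrees, then the opening, from -1 (shut) to 1 (fully open), so that 0 is half open. A call has 1 to 12 rows; each row shifts and turns the commanded pose from where the row before left it; what a row does not reach is not made up. A row lasts 1/10 s, in which the tool goes at most 50 mm and 8.59 degrees, less where a joint would pass 70% of its speed; a pose out of reach is approached as far as the arm can. A call is refused whole if a number of a shift passes 0.05 or a number of a turn 8.59, either way. A call with a gripper value outside its range is refused whole. The fingers move at their own pace and stop on an object; the grip force is fixed at half the most. Time passes only in rows, so rows that do not move let the fingers close. It gives the time, the measured TCP pose, the force, the opening and the grip force at its end, in the units of the state.
- ctrl.get_obs(): the state, without advancing time (a new reading comes with each control period).
- imaging.snapshot(name): name is "scene" or "top"; returns (picture, depth): 384x512x3 uint8, blue, green, red; 384x512 float32, m along the optical axis (not along the pixel's ray), 0 where there is no reading.
- imaging.camera_model(name): a dict with "mtx" (3x3 intrinsics, pixels), "R" (3x3) and "t" (3): a world point X has camera coordinates R X + t. Camera axes: x right, y down, z forward; pixel columns grow to the right and rows downward; lengths in m; the calibration is good to about 2 mm. A picture is of the moment at which its call begins. camera_model takes no time and is no camera call.
- close_job(): hands the job in; it is judged then, once.
The state is a dict: "clock": time; "joint_pos": joint angles; "qvel": joint speeds; "tau": joint torques, N m; "tool_pos": TCP position; "orientation": TCP orientation; "force": force on the tool from outside, world axes, zero at the start; "moment": the same for the moment, N m; "opening": finger opening in m; "gripper_force": force on a finger pad.
Only numpy, scipy, OpenCV 4.12 (cv2) and the standard library are available. Lean on these libraries where they do the work, as an engineer would, in place of code of your own. Each camera call takes 0.05 s, during which the arm holds its last target. There are 200 camera calls.

### The job

Turn the round parts tray by pushing its rim with the fingertips, where five steel posts stand for it, until the finned heat sink stands centred in front of the fixed arrow-shaped pointer on the tray's base, and leave it there at rest. Do not touch, lift or tip any of the parts in the tray, and leave the other things on the bench where they are. Back away when done.

Things in the scene. Friction and masses are not known exactly. Their poses are not given: they have to be found in the camera images.
- tray: turning disc of the parts tray: aluminium, 250 mm across, 14 mm thick, upper face 29 mm above the bench; turns either way about its upright axis (about 1.5 N at a post) and stays where left. Origin on the axis at the underside, 15 mm above the bench, z up. Five square pockets 38 mm inside, walls 10 mm high, centres 62 mm from the axis, 72 degrees apart; rim posts midway between them
- post0 (a point): top centre of one of the five identical upright steel posts on the rim: 16 mm in diameter, 30 mm high above the disc (top 59 mm above the bench), centre 113 mm from the turning axis; fixed to the disc. Push it sideways along the rim
- post1 (a point): top centre of one of the five identical upright steel posts on the rim: 16 mm in diameter, 30 mm high above the disc (top 59 mm above the bench), centre 113 mm from the turning axis; fixed to the disc. Push it sideways along the rim
- post2 (a point): top centre of one of the five identical upright steel posts on the rim: 16 mm in diameter, 30 mm high above the disc (top 59 mm above the bench), centre 113 mm from the turning axis; fixed to the disc. Push it sideways along the rim
- post3 (a point): top centre of one of the five identical upright steel posts on the rim: 16 mm in diameter, 30 mm high above the disc (top 59 mm above the bench), centre 113 mm from the turning axis; fixed to the disc. Push it sideways along the rim
- post4 (a point): top centre of one of the five identical upright steel posts on the rim: 16 mm in diameter, 30 mm high above the disc (top 59 mm above the bench), centre 113 mm from the turning axis; fixed to the disc. Push it sideways along the rim
- front_spot (a point): fixed point on the base's pointer line, 62 mm from the turning axis, at the height of the disc's upper face: where the heat sink's centre should come
- pointer (a point): tip of the fixed aluminium pointer, 134 mm from the turning axis, just outside the disc, on its upper face (26 mm above the bench, 3 mm lower than the disc's upper face). The pointer is a flat triangle 45 mm long and 45 mm wide at its back that points at the axis; it lies on the side of the tray towards the robot and does not turn
- heat_sink: the part wanted at the pointer: square aluminium heat sink, 34 x 34 mm and 30 mm high, six thin upright fins; stands loose in one of the tray's square pockets; origin at the centre of its underside
- capacitor: upright can 31 mm in diameter, 40 mm high; stands loose in one of the tray's square pockets; origin at the centre of its underside
- transformer: small transformer, core with winding, 28 x 23 mm, 28 mm high; stands loose in one of the tray's square pockets; origin at the centre of its underside
- relay: plain closed box 20 x 29 mm, 22 mm high; stands loose in one of the tray's square pockets; origin at the centre of its underside
- ferrite_ring: flat ring 33 mm in diameter, 14 mm high, with a 16 mm hole; stands loose in one of the tray's square pockets; origin at the centre of its underside
- solder_spool: flanged metal spool standing upright on the bench beside the tray, 56 mm in diameter, 45 mm high; to be left alone; origin under its centre
- screwdriver: screwdriver 180 mm long lying on the bench on the other side of the tray, along its own x; to be left alone; origin near its middle
- flux_bottle: small bottle 40 mm in diameter, 90 mm high, on the bench to the robot's left; to be left alone; origin under its centre
- tweezers: steel tweezers 120 mm long, 8 mm high, lying on the bench to the robot's right; to be left alone; origin near the middle, on the bench

How it is judged:
By the outcome, as a careful person would: the job done as asked, in the order asked, and still so for the second after the job is handed in, with the robot touching nothing.
It also fails if it takes over 51 s, if anything falls off the work surface, if the arm or the gripper's body presses on something with over 40 N, if the wrist force passes 120 N, or if a joint passes its speed limit or range.

## Working session

There is one attempt and no reset: what is moved stays moved. The work goes in short steps, Python scripts to look and compute and a shell command to move; the robot and the scene stay as the last step left them, time stands still between calls to the robot, and variables do not carry over. Pictures are saved under pics/ and viewed, at most 10 in all, crops included, and the job is handed in when it is done.

```bash
mkdir -p pics; python3 - <<'E'
from plant import ctrl, imaging
import cv2
for n in("top","scene"):
    p,d=imaging.snapshot(n); cv2.imwrite(f"pics/{n}0.png",p)
    import numpy as np; np.save(f"pics/{n}0.npy",d)
    m=imaging.camera_model(n); print(n,m)
print(ctrl.get_obs(), ctrl.tcp_to_grasp)
E
```

```text
top {'mtx': array([[367.98539289,   0.        , 255.31138309],
       [  0.        , 367.98539289, 189.78056252],
       [  0.        ,   0.        ,   1.        ]]), 'R': array([[-0.02130072, -0.99976556, -0.00388718],
       [-0.99357223,  0.02160081, -0.1111199 ],
       [ 0.11117781,  0.00149526, -0.99379941]]), 't': array([-0.02160145,  0.52800992,  1.20136902])}
scene {'mtx': array([[438.9567578 ,   0.        , 247.57922678],
       [  0.        , 438.9567578 , 196.29264757],
       [  0.        ,   0.        ,   1.        ]]), 'R': array([[-0.76592972,  0.64292355,  0.00098566],
       [ 0.35314909,  0.4219948 , -0.83498869],
       [-0.53724983, -0.63919457, -0.55026623]]), 't': array([ 0.39979677, -0.08531237,  1.56607658])}
{'clock': 0.1, 'joint_pos': array([ 8.95559939e+01,  2.05870110e+01,  6.40676619e-01, -1.80568069e-02,
       -7.01362870e+01, -1.65066929e+01]), 'qvel': array([ 0.05874499, -0.08557537,  0.0689903 ,  0.09845163, -0.0024216 ,
       -0.04918327]), 'tau': array([-1.34024787e-03, -5.84164953e+01,  2.93750435e+01,  7.01558903e+00,
        1.01313862e-02, -4.87436625e-05]), 'tool_pos': array([0.19669415, 0.64525947, 0.22573155]), 'orientation': array([ 1.79915960e+02, -7.20114692e-03, -1.69568413e+01]), 'force': array([-0.71317831,  0.27918038, -0.89003027]), 'moment': array([-0.01921661, -0.00990947, -0.00475557]), 'gripper_force': 0.0, 'opening': 0.0877915544511674} 0.0188
```

View pics/top0.png

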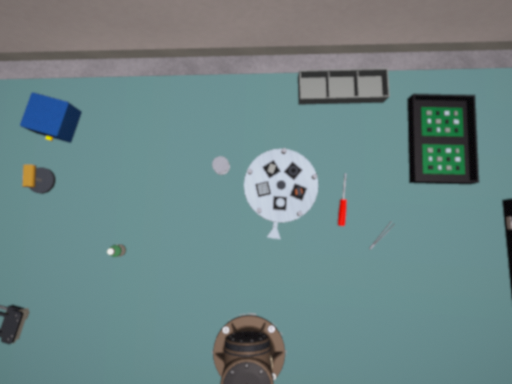

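View pics/scene0.png

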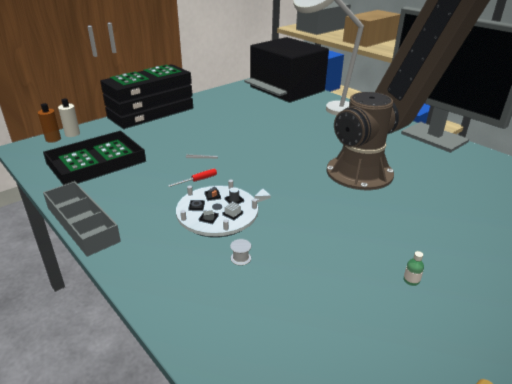

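Top view: the tray is at about (281,185) with its pointer at (275,229). The pockets are at (272,169), (293,171), (299,191), (280,203) and (263,188), and the spool is at (221,165). I'll enlarge the tray in both views.

```bash
python3 - <<'E'
import cv2,numpy as np
t=cv2.imread("pics/top0.png")[140:245,235:330]; s=cv2.imread("pics/scene0.png")[175:240,165:285]
t=cv2.resize(t,(380,420),interpolation=cv2.INTER_CUBIC); s=cv2.resize(s,(420,228),interpolation=cv2.INTER_CUBIC)
o=np.zeros((420,800,3),np.uint8); o[:,:380]=t; o[:228,380:]=s; cv2.imwrite("pics/z0.png",o)
E
```

```text
(no output)
```

View pics/z0.png

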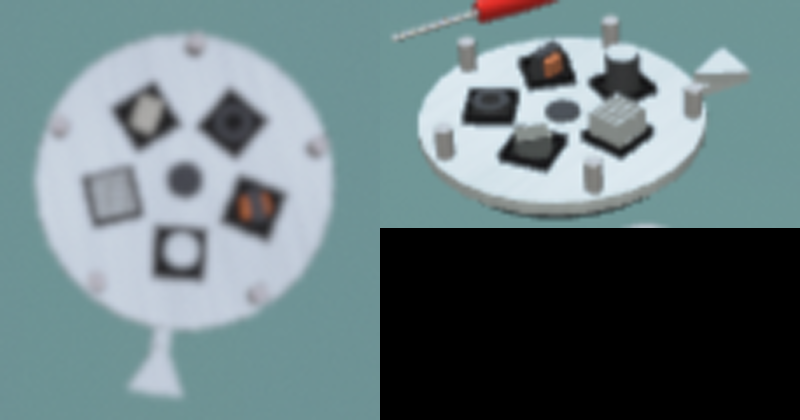

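The heat sink is the finned grey square in the pocket at top pixel (263,189). The pointer is at (275,229), tip towards the disc. Next I'll measure the axis, pointer direction, posts and pockets.

```bash
cat > h.py <<'E'
import cv2,numpy as np
from scipy.optimize import least_squares
from plant import ctrl, imaging
M={n:imaging.camera_model(n) for n in("top","scene")}
def ray(n,uv,z):
    m=M[n];uv=np.atleast_2d(uv).astype(float)
    d=np.c_[uv,np.ones(len(uv))]@np.linalg.inv(m["mtx"]).T@m["R"]; c=-m["R"].T@m["t"]
    return (c+d*((z-c[2])/d[:,2:]))[:,:2]
def proj(n,X):
    m=M[n];c=np.atleast_2d(X)@m["R"].T+m["t"];p=c@m["mtx"].T;return p[:,:2]/p[:,2:]
def cloud(n,d):
    m=M[n];v,u=np.indices(d.shape);c=np.dstack([u,v,np.ones_like(u)])@np.linalg.inv(m["mtx"]).T*d[...,None]
    return (c-m["t"])@m["R"]
def ang(v): return np.degrees(np.arctan2(v[...,1],v[...,0]))
def rect(n,img,c,z,half,res=.0005):
    # orthorectified patch on plane z; row->-x, col->-y
    k=int(2*half/res);g=(np.arange(k)-k/2)*res
    X=c[0]-g[:,None]+0*g;Y=c[1]-g+0*g[:,None]
    p=proj(n,np.c_[X.ravel(),Y.ravel(),np.full(X.size,z)]).reshape(k,k,2).astype(np.float32)
    return cv2.remap(img,p[...,0],p[...,1],cv2.INTER_CUBIC)
E
python3 - <<'E'
from h import *
for n in("top","scene"):
    p=cv2.imread(f"pics/{n}0.png");d=np.load(f"pics/{n}0.npy")
    c0=ray("top",[281,185],.029)[0]
    W=cloud(n,d);near=(np.hypot(W[...,0]-c0[0],W[...,1]-c0[1])<.2)
    hsv=cv2.cvtColor(p,cv2.COLOR_BGR2HSV)
    m=((hsv[...,1]<50)&near&(W[...,2]>.012)).astype(np.uint8) if 0 else ((hsv[...,1]<50)&near).astype(np.uint8)
    dist=W-[*c0,0]
    r=np.hypot(dist[...,0],dist[...,1])
    up=(r<.15)&(W[...,2]>.045)
    print(n,"c0",c0,"z disc med",np.median(W[...,2][(r<.1)]))
    k,l,st,ce=cv2.connectedComponentsWithStats(up.astype(np.uint8))
    for i in range(1,k):
        if st[i,4]>3:
            q=W[l==i]; t=np.median(q[:,:2],0); print(" up",ce[i].round(1),st[i,4],t.round(4),q[:,2].max().round(3),"R",np.hypot(*(t-c0)).round(3),"ang",ang(t-c0).round(1))
    if n=="top":
        tm=((hsv[...,1]<60)&(hsv[...,2]>120)&near).astype(np.uint8)
        cs=[c for c in cv2.findContours(tm,0,1)[0]]
        c=max(cs,key=cv2.contourArea)[:,0];q=ray(n,c,.029)
        qq=q[q[:,0]>c0[0]-.11]
        f=least_squares(lambda s:np.hypot(*(qq-s[:2]).T)-s[2],[*c0,.125],loss="soft_l1",f_scale=.002)
        print("disc",f.x.round(4))
        C=f.x[:2]
        v,u=np.nonzero(tm);q=ray(n,np.c_[u,v],.026);R=np.hypot(*(q-C).T)
        s=(R>.14)&(R<.185)&(q[:,0]<C[0]-.1);print("pointer",s.sum(),q[s].mean(0),R[s].min(),R[s].max(),"ang",ang(q[s].mean(0)-C))
    cv2.imwrite(f"pics/rect_{n}.png",np.r_[rect(n,p,c0,.059,.13)])
a=np.hstack([cv2.resize(cv2.imread(f"pics/rect_{n}.png"),(400,400)) for n in M]);cv2.imwrite("pics/rect.png",a)
E
```

```text
top c0 [ 0.54170471 -0.11932689] z disc med 0.02844039494264932
 up [283.8 149.9] 18 [ 0.6545 -0.1306] 0.06 R 0.113 ang -5.7
 up [271.3 167.7] 53 [ 0.597  -0.0867] 0.056 R 0.064 ang 30.5
 up [249.5 170.4] 19 [ 0.5898 -0.0166] 0.063 R 0.113 ang 64.9
 up [314.6 175.6] 20 [ 0.5665 -0.2281] 0.061 R 0.112 ang -77.2
 up [263.1 187.6] 64 [ 0.5304 -0.0587] 0.063 R 0.062 ang 100.5
 up [298.8 190.7] 48 [ 0.5181 -0.1758] 0.062 R 0.061 ang -112.7
 up [279.9 202.1] 71 [ 0.4815 -0.1116] 0.073 R 0.061 ang 172.7
 up [258.8 209.5] 18 [ 0.4596 -0.0435] 0.061 R 0.112 ang 137.3
 up [299.5 212.8] 20 [ 0.4454 -0.1748] 0.061 R 0.111 ang -150.1
disc [ 0.5432 -0.118   0.1272]
pointer 157 [ 0.38057298 -0.09099805] 0.14049863337520083 0.1841969737523758 ang 170.56676936812306
scene c0 [ 0.54170471 -0.11932689] z disc med 0.031565634664449005
 up [230.  182.4] 27 [ 0.4507 -0.1732] 0.06 R 0.106 ang -149.4
 up [189.1 188.6] 29 [ 0.5719 -0.2247] 0.061 R 0.11 ang -74.0
 up [212.3 190.6] 54 [ 0.522  -0.1702] 0.06 R 0.055 ang -111.2
 up [233.6 193. ] 102 [ 0.4888 -0.1059] 0.073 R 0.055 ang 165.8
 up [253.9 201.4] 29 [ 0.4641 -0.0413] 0.061 R 0.11 ang 134.8
 up [232.4 207.9] 132 [ 0.5355 -0.0533] 0.063 R 0.066 ang 95.3
 up [182.7 212.9] 36 [ 0.6591 -0.1267] 0.062 R 0.118 ang -3.6
 up [208.1 213.1] 57 [ 0.5985 -0.0843] 0.054 R 0.067 ang 31.7
 up [225.4 222.5] 38 [ 0.5922 -0.0125] 0.061 R 0.118 ang 64.7
```

View pics/rect.png

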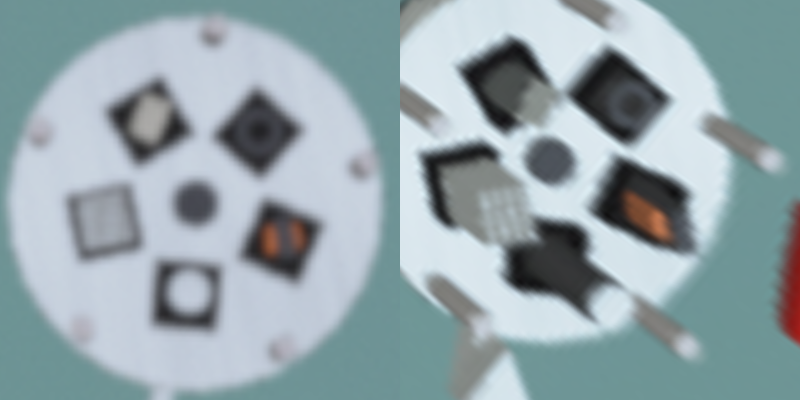

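The disc centre is about (0.5435,-0.1185) and the radii check out: posts at 0.111–0.113, parts at 0.061–0.064. The pointer is at about 170.4° and the heat sink at about 101.8°, so the tray needs roughly +68.5° counter-clockwise. I'll push the post at -77° from its clockwise side, fingers shut.

```bash
python3 -m crank '[[[0.02,-0.036,0],[0,0,-3],-1],[[0.02,-0.036,0],[0,0,-3],-1],[[0.02,-0.036,0],[0,0,-3],-1],[[0.02,-0.036,0],[0,0,-3],-1],[[0.02,-0.036,0],[0,0,-3],-1],[[0.02,-0.036,0],[0,0,-3],-1],[[0.02,-0.036,0],[0,0,-3],-1],[[0.02,-0.036,0],[0,0,-3],-1],[[0.02,-0.036,0],[0,0,-3],-1],[[0.02,-0.036,0],[0,0,-3],-1],[[0.02,-0.036,0],[0,0,-3],-1],[[0.02,-0.036,0],[0,0,-3],-1]]'
python3 -m crank '[[[0.0085,-0.036,0],[0,0,-3],-1],[[0.0085,-0.036,0],[0,0,-3],-1],[[0.0085,-0.036,0],[0,0,-3],-1],[[0.0085,-0.036,0],[0,0,-3],-1],[[0.0085,-0.036,0],[0,0,-3],-1],[[0.0085,-0.036,0],[0,0,-3],-1],[[0.0085,-0.036,0],[0,0,-3],-1],[[0.0085,-0.036,0],[0,0,-3],-1],[[0.0085,-0.036,0],[0,0,-3],-1],[[0.0085,-0.036,0],[0,0,-3],-1],[[0,0,0],[0,0,0],-1],[[0,0,0],[0,0,0],-1]]'
```

```text
clock: 1.3
tool_pos: [0.4371, 0.212, 0.2265]
orientation: [180.0, 0.0, -53.1]
force: [0.7, -0.2, -0.1]
opening: 0.0015
gripper_force: 0.0
clock: 2.5
tool_pos: [0.5213, -0.1471, 0.2259]
orientation: [179.9, 0.0, -83.1]
force: [0.1, 0.2, -0.3]
opening: 0.0008
gripper_force: 0.0
```

```bash
python3 -m crank '[[[0.003,-0.028,0],[0,0,-4.7],-1],[[0.003,-0.028,0],[0,0,-4.7],-1],[[0.0025,-0.0276,0],[0,0,-4.5],-1],[[0,0,-0.04],[0,0,0],-1],[[0,0,-0.04],[0,0,0],-1],[[0,0,-0.04],[0,0,0],-1],[[0,0,-0.03],[0,0,0],-1],[[0,0,-0.02],[0,0,0],-1],[[0,0,0],[0,0,0],-1],[[0,0,0],[0,0,0],-1]]'
python3 - <<'E'
from h import *
p,d=imaging.snapshot("scene");cv2.imwrite("pics/s1.png",cv2.resize(p[100:260,120:320],(800,640))[:600])
E
```

```text
clock: 3.5
tool_pos: [0.5306, -0.2292, 0.057]
orientation: [180.0, -0.0, -96.8]
force: [0.1, -1.0, 0.2]
opening: 0.0004
gripper_force: 0.0
```

View pics/s1.png

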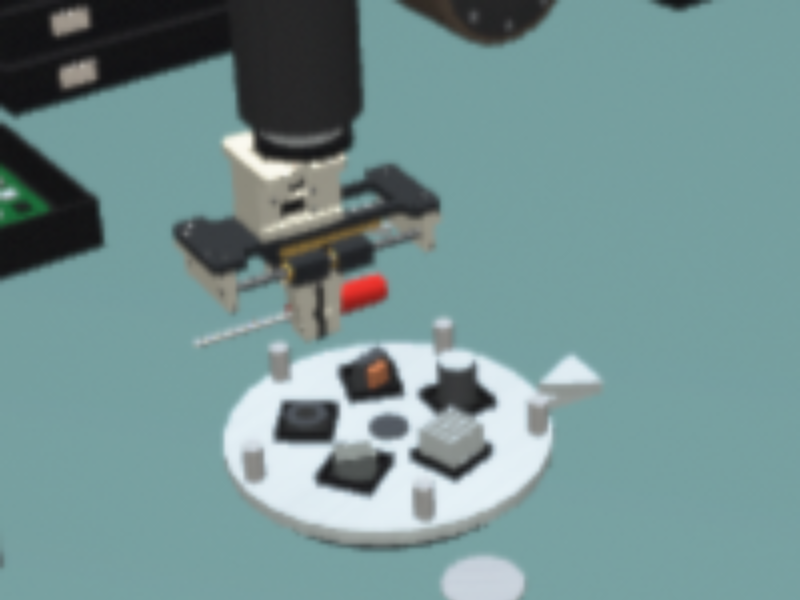

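The shut fingers hang over the rim at crop pixel (315,320), clear of the post at (278,360). I'll work out the arc steps.

```bash
python3 -m crank '[[[0,-0.001,-0.009],[0,0,0],-1],[[0,0,-0.008],[0,0,0],-1],[[0,0,0],[0,0,0],-1]]'; python3 - <<'E'
import numpy as np
C=np.array([.5435,-.1185]);t=np.radians(np.arange(-97,-15,2.5))
p=C+.113*np.c_[np.cos(t),np.sin(t)]
for a,s,q in zip(np.degrees(t)[1:],np.diff(p,axis=0).round(4),p[1:].round(4)):print(a.round(1),s,q)
E
```

```text
clock: 3.85
tool_pos: [0.5296, -0.2308, 0.0387]
orientation: [179.9, 0.0, -96.9]
force: [0.4, 0.3, 0.4]
opening: 0.0006
gripper_force: 0.0
-94.5 [ 0.0049 -0.0005] [ 0.5346 -0.2312]
-92.0 [ 0.0049 -0.0003] [ 0.5396 -0.2314]
-89.5 [ 0.0049 -0.0001] [ 0.5445 -0.2315]
-87.0 [0.0049 0.0002] [ 0.5494 -0.2313]
-84.5 [0.0049 0.0004] [ 0.5543 -0.231 ]
-82.0 [0.0049 0.0006] [ 0.5592 -0.2304]
-79.5 [0.0049 0.0008] [ 0.5641 -0.2296]
-77.0 [0.0048 0.001 ] [ 0.5689 -0.2286]
-74.5 [0.0048 0.0012] [ 0.5737 -0.2274]
-72.0 [0.0047 0.0014] [ 0.5784 -0.226 ]
-69.5 [0.0047 0.0016] [ 0.5831 -0.2243]
-67.0 [0.0046 0.0018] [ 0.5877 -0.2225]
-64.5 [0.0045 0.002 ] [ 0.5921 -0.2205]
-62.0 [0.0044 0.0022] [ 0.5966 -0.2183]
-59.5 [0.0043 0.0024] [ 0.6009 -0.2159]
-57.0 [0.0042 0.0026] [ 0.605  -0.2133]
-54.5 [0.0041 0.0028] [ 0.6091 -0.2105]
-52.0 [0.004  0.0029] [ 0.6131 -0.2075]
-49.5 [0.0038 0.0031] [ 0.6169 -0.2044]
-47.0 [0.0037 0.0033] [ 0.6206 -0.2011]
-44.5 [0.0035 0.0034] [ 0.6241 -0.1977]
-42.0 [0.0034 0.0036] [ 0.6275 -0.1941]
-39.5 [0.0032 0.0037] [ 0.6307 -0.1904]
-37.0 [0.0031 0.0039] [ 0.6337 -0.1865]
-34.5 [0.0029 0.004 ] [ 0.6366 -0.1825]
-32.0 [0.0027 0.0041] [ 0.6393 -0.1784]
-29.5 [0.0025 0.0042] [ 0.6419 -0.1741]
-27.0 [0.0023 0.0043] [ 0.6442 -0.1698]
-24.5 [0.0021 0.0044] [ 0.6463 -0.1654]
-22.0 [0.0019 0.0045] [ 0.6483 -0.1608]
-19.5 [0.0017 0.0046] [ 0.65   -0.1562]
-17.0 [0.0015 0.0047] [ 0.6516 -0.1515]
```

```bash
python3 -m crank '[[[0.0049,-0.0005,0],[0,0,2.5],-1],[[0.0049,-0.0003,0],[0,0,2.5],-1],[[0.0049,-0.0001,0],[0,0,2.5],-1],[[0.0049,0.0002,0],[0,0,2.5],-1],[[0.0049,0.0004,0],[0,0,2.5],-1],[[0.0049,0.0006,0],[0,0,2.5],-1],[[0.0049,0.0008,0],[0,0,2.5],-1],[[0.0048,0.001,0],[0,0,2.5],-1],[[0.0048,0.0012,0],[0,0,2.5],-1],[[0.0047,0.0014,0],[0,0,2.5],-1]]'
python3 -m crank '[[[0.0047,0.0016,0],[0,0,2.5],-1],[[0.0046,0.0018,0],[0,0,2.5],-1],[[0.0045,0.002,0],[0,0,2.5],-1],[[0.0044,0.0022,0],[0,0,2.5],-1],[[0.0043,0.0024,0],[0,0,2.5],-1],[[0.0042,0.0026,0],[0,0,2.5],-1],[[0.0041,0.0028,0],[0,0,2.5],-1],[[0.004,0.0029,0],[0,0,2.5],-1],[[0.0038,0.0031,0],[0,0,2.5],-1],[[0.0037,0.0033,0],[0,0,2.5],-1]]'
cat > look.py <<'E'
from h import *
import sys
C=np.array([.5435,-.1185])
for n in("top","scene"):
    p,d=imaging.snapshot(n);cv2.imwrite(f"pics/{n}_{sys.argv[1]}.png",p);W=cloud(n,d)
    r=np.hypot(W[...,0]-C[0],W[...,1]-C[1]);up=((r<.13)&(W[...,2]>.045)).astype(np.uint8)
    k,l,st,ce=cv2.connectedComponentsWithStats(up);ps=[]
    for i in range(1,k):
        q=W[l==i];t=np.median(q[:,:2],0);R=np.hypot(*(t-C));z=q[:,2].max()
        if 12<st[i,4]<200 and z<.08:
            print(n,ce[i].round(1),st[i,4],t.round(4),z.round(3),R.round(3),ang(t-C).round(1))
            if st[i,4]<42 and R>.1: ps.append(t)
    ps=np.array(ps);a0=np.mean((ang(ps-C)+36)%72-36)
    def f(s):
        a=np.radians(s[2]+72*np.round((ang(ps-s[:2])-s[2])/72));return (ps-s[:2]-.113*np.c_[np.cos(a),np.sin(a)]).ravel()
    o=least_squares(f,[*C,a0]);print(n,"fit",o.x.round(4),"rms mm",np.sqrt(np.mean(o.fun**2))*1e3,"n",len(ps))
E
python3 look.py 2
```

```text
clock: 4.85
tool_pos: [0.5785, -0.2264, 0.0396]
orientation: [179.9, 0.0, -71.8]
force: [-1.1, -0.7, 0.9]
opening: 0.0004
gripper_force: 0.8
clock: 5.85
tool_pos: [0.6207, -0.2017, 0.0396]
orientation: [180.0, 0.0, -46.8]
force: [-1.7, -0.1, 1.7]
opening: 0.0003
gripper_force: 0.9
top [298.7 177. ] 48 [ 0.5636 -0.1773] 0.061 0.062 -71.1
top [314.6 192.5] 19 [ 0.5105 -0.2272] 0.06 0.114 -106.9
top [293.3 197.9] 73 [ 0.4938 -0.1546] 0.073 0.061 -144.0
top [283. 218.] 21 [ 0.4303 -0.1208] 0.061 0.113 -178.8
top fit [  0.5434  -0.1189 -34.9773] rms mm 0.1665623509225309 n 2
scene [204.1 182.8] 29 [ 0.515  -0.2225] 0.061 0.108 -105.3
scene [221.5 188.5] 104 [ 0.5019 -0.1487] 0.073 0.051 -144.0
scene [244.1 187.5] 28 [ 0.4365 -0.1187] 0.062 0.107 -179.9
scene [199.6 195.7] 51 [ 0.5693 -0.1715] 0.061 0.059 -64.0
scene [236.8 199.5] 115 [ 0.497  -0.0794] 0.062 0.061 140.0
scene [223.6 213. ] 53 [ 0.5659 -0.0572] 0.054 0.065 69.9
scene [249.  211.6] 31 [ 0.5092 -0.0095] 0.062 0.114 107.5
scene [205.6 222.8] 35 [ 0.6361 -0.046 ] 0.061 0.118 38.0
scene fit [  0.5475  -0.1151 -34.2645] rms mm 0.9194271766247658 n 4
```

The tray turned 43° as planned, with a steady 1.7 N. About 25° remain, so I'll push 20° more and then look again.

```bash
python3 -m crank '[[[0.0035,0.0034,0],[0,0,2.5],-1],[[0.0034,0.0036,0],[0,0,2.5],-1],[[0.0032,0.0037,0],[0,0,2.5],-1],[[0.0031,0.0039,0],[0,0,2.5],-1],[[0.0029,0.004,0],[0,0,2.5],-1],[[0.0027,0.0041,0],[0,0,2.5],-1],[[0.0025,0.0042,0],[0,0,2.5],-1],[[0.0023,0.0043,0],[0,0,2.5],-1],[[0,0,0],[0,0,0],-1]]'
python3 look.py 3
cat > ptr.py <<'E'
# pointer direction from both views, from initial pictures (triangle contour on z=.026)
from h import *
C=np.array([.5434,-.1187])
for n in M:
    b=cv2.imread(f"pics/{n}0.png");c=C if n=="top" else np.array([.5475,-.1153])
    g=rect(n,b,c+[-.165,.028],.026,.045)
    h=cv2.cvtColor(g,cv2.COLOR_BGR2HSV);m=((h[...,1]<55)&(h[...,2]>130)).astype(np.uint8)
    v,u=np.nonzero(m);q=np.c_[c[0]-.165-(v-90)*.0005,c[1]+.028-(u-90)*.0005]
    R=np.hypot(*(q-c).T);e=ang(q-c)%360
    for lo in np.arange(.135,.182,.005):
        s=(R>lo)&(R<lo+.005);
        if s.sum()>5:print(n,lo.round(3),s.sum(),"mid",((e[s].min()+e[s].max())/2).round(2),"mean",e[s].mean().round(2),"w mm",(np.radians(np.ptp(e[s]))*lo*1e3).round(1))
E
python3 ptr.py
```

```text
clock: 6.85
tool_pos: [0.6449, -0.1702, 0.0396]
orientation: [-180.0, -0.0, -26.9]
force: [0.0, 0.2, 0.1]
opening: 0.0006
gripper_force: 0.0
top [295.2 171.5] 51 [ 0.5822 -0.1652] 0.06 0.061 -50.4
top [315.2 180.8] 20 [ 0.5497 -0.2297] 0.062 0.111 -86.8
top [297.6 193. ] 77 [ 0.5096 -0.1704] 0.074 0.062 -123.1
top [295. 215.] 20 [ 0.4393 -0.1601] 0.063 0.112 -158.2
top fit [  0.5432  -0.1176 -14.2236] rms mm 0.8520348196945967 n 2
scene [235.  183.5] 30 [ 0.4433 -0.1581] 0.061 0.108 -158.4
scene [214.6 188.3] 101 [ 0.5172 -0.1648] 0.074 0.053 -119.6
scene [235.  195.8] 120 [ 0.489  -0.0985] 0.062 0.058 159.9
scene [253.4 204.8] 33 [ 0.4755 -0.0276] 0.06 0.113 126.8
scene [179.7 210.1] 43 [ 0.6573 -0.1445] 0.061 0.117 -12.9
scene [230.  210.5] 54 [ 0.5428 -0.0549] 0.054 0.064 90.6
scene [219.4 223. ] 36 [ 0.6074 -0.0203] 0.061 0.117 57.0
scene fit [  0.5478  -0.1155 -14.1282] rms mm 0.6090648573220798 n 3
top 0.135 429 mid 170.01 mean 170.06 w mm 21.4
top 0.14 427 mid 170.0 mean 170.05 w mm 21.4
top 0.145 468 mid 170.23 mean 170.19 w mm 24.2
top 0.15 558 mid 170.38 mean 170.39 w mm 28.1
top 0.155 640 mid 170.41 mean 170.41 w mm 32.5
top 0.16 741 mid 170.32 mean 170.42 w mm 38.5
top 0.165 839 mid 170.32 mean 170.36 w mm 42.1
top 0.17 929 mid 170.43 mean 170.34 w mm 47.1
top 0.175 987 mid 170.39 mean 170.41 w mm 48.9
top 0.18 548 mid 170.41 mean 170.42 w mm 48.3
scene 0.135 842 mid 165.35 mean 165.08 w mm 42.9
scene 0.14 912 mid 165.98 mean 165.97 w mm 46.2
scene 0.145 939 mid 166.64 mean 166.55 w mm 47.3
scene 0.15 1002 mid 167.14 mean 167.09 w mm 50.9
scene 0.155 1039 mid 167.84 mean 167.76 w mm 52.2
scene 0.16 1110 mid 168.34 mean 168.27 w mm 55.4
scene 0.165 1152 mid 168.93 mean 168.88 w mm 57.9
scene 0.17 1201 mid 169.32 mean 169.32 w mm 60.5
scene 0.175 1170 mid 169.9 mean 170.27 w mm 60.7
scene 0.18 966 mid 171.29 mean 172.0 w mm 54.8
```

The post phase is now about -14.5°, so the heat sink is at 165.5° and the pointer at 170.4°. I'll finish with small, slow steps.

```bash
python3 -m crank '[[[0.0009,0.0018,0],[0,0,1],-1],[[0.0009,0.0018,0],[0,0,1],-1],[[0.0008,0.0018,0],[0,0,1],-1],[[0.0008,0.0018,0],[0,0,1],-1],[[0.0004,0.0009,0],[0,0,0.5],-1],[[0,0,0],[0,0,0],-1],[[0,0,0],[0,0,0],-1]]'
python3 -m crank '[[[-0.001,-0.002,0],[0,0,0],-1],[[-0.004,-0.008,0],[0,0,0],-1],[[0,0,0.02],[0,0,0],-1],[[0,0,0.04],[0,0,0],-1],[[0.03,-0.03,0.04],[0,0,0],-1],[[0.03,-0.04,0.04],[0,0,0],-1],[[0.02,-0.045,0.03],[0,0,0],-1],[[0,-0.05,0],[0,0,0],-1],[[0,0,0],[0,0,0],-1],[[0,0,0],[0,0,0],-1]]'
python3 look.py 4
```

```text
clock: 7.65
tool_pos: [0.6487, -0.1621, 0.0396]
orientation: [-180.0, -0.0, -22.4]
force: [-0.5, -0.7, -0.5]
opening: 0.0006
gripper_force: 0.2
clock: 8.65
tool_pos: [0.709, -0.3202, 0.1902]
orientation: [-180.0, 0.1, -22.5]
force: [-0.1, 0.4, -0.1]
opening: 0.0005
gripper_force: 0.0
top [250.6 168.1] 19 [ 0.5962 -0.0202] 0.062 0.111 61.8
top fit [  0.5428  -0.1198 -10.1876] rms mm 1.8819678810089014e-05 n 1
scene [232.8 182.8] 25 [ 0.4453 -0.1645] 0.061 0.108 -154.9
scene [213.4 188.5] 105 [ 0.5204 -0.1655] 0.073 0.052 -116.2
scene [190.9 187.6] 29 [ 0.5642 -0.2259] 0.061 0.109 -79.1
scene [234.2 195.2] 118 [ 0.4877 -0.1025] 0.061 0.058 164.0
scene [196.  200.2] 56 [ 0.5917 -0.1586] 0.061 0.063 -39.8
scene [254.1 203.1] 32 [ 0.4687 -0.034 ] 0.061 0.113 131.5
scene [231.4 209.9] 49 [ 0.5394 -0.0549] 0.053 0.064 93.7
scene [181.6 211.8] 35 [ 0.6582 -0.1335] 0.06 0.116 -7.5
scene [222.5 222.9] 37 [ 0.6005 -0.0158] 0.061 0.117 61.0
scene fit [ 0.5474 -0.1147 -9.7956] rms mm 0.5728253935825952 n 5
```

The top view is blocked by the arm, so I'll swing it clear to the right and check from both cameras.

```bash
python3 -m crank '[[[-0.02,-0.01,0.04],[0,0,0],-1],[[-0.04,-0.02,0.03],[0,0,0],-1],[[-0.04,-0.025,0.03],[0,0,0],-1],[[-0.04,-0.025,0],[0,0,0],-1],[[-0.04,-0.025,0],[0,0,-3],-1],[[-0.04,-0.025,0],[0,0,-3],-1],[[-0.04,-0.025,0],[0,0,-3],-1],[[-0.04,-0.025,0],[0,0,-3],-1],[[-0.04,-0.025,0],[0,0,-3],-1],[[-0.04,-0.025,0],[0,0,-3],-1],[[0,0,0],[0,0,0],-1],[[0,0,0],[0,0,0],-1]]'
python3 look.py 5; python3 - <<'E'
import cv2,numpy as np
t=cv2.imread("pics/top_5.png")[140:245,235:330]; s=cv2.imread("pics/scene_5.png")[175:240,165:285]
t=cv2.resize(t,(380,420),interpolation=cv2.INTER_CUBIC); s=cv2.resize(s,(420,228),interpolation=cv2.INTER_CUBIC)
o=np.zeros((420,800,3),np.uint8); o[:,:380]=t; o[:228,380:]=s; cv2.imwrite("pics/z5.png",o)
E
```

```text
clock: 9.95
tool_pos: [0.3367, -0.5438, 0.2861]
orientation: [-180.0, -0.0, -40.4]
force: [0.5, -0.4, -1.1]
opening: 0.0004
gripper_force: 0.0
top [286.1 150. ] 20 [ 0.6546 -0.1374] 0.061 0.113 -9.7
top [250.7 168. ] 18 [ 0.5967 -0.0202] 0.063 0.112 61.6
top [294.4 170.4] 50 [ 0.5868 -0.1626] 0.061 0.062 -45.5
top [315. 178.] 21 [ 0.5586 -0.2294] 0.06 0.112 -82.3
top [262.6 186.5] 55 [ 0.5368 -0.0583] 0.058 0.061 96.4
top [298.4 191.6] 77 [ 0.5131 -0.1721] 0.072 0.062 -119.6
top [257.2 207.8] 19 [ 0.4647 -0.0373] 0.062 0.113 134.1
top [297.1 214. ] 20 [ 0.4424 -0.1666] 0.059 0.112 -154.6
top fit [  0.5434  -0.1182 -10.1535] rms mm 0.7474767327094006 n 5
scene [232.8 182.9] 26 [ 0.4451 -0.1641] 0.06 0.108 -155.1
scene [213.4 188.6] 105 [ 0.5206 -0.1656] 0.073 0.052 -116.0
scene [191.  187.2] 27 [ 0.5639 -0.2278] 0.061 0.111 -79.4
scene [234.2 195.1] 117 [ 0.4882 -0.1033] 0.062 0.057 164.7
scene [195.8 200.1] 54 [ 0.5918 -0.159 ] 0.06 0.063 -40.0
scene [254.  202.9] 30 [ 0.4697 -0.0342] 0.063 0.112 131.2
scene [231.2 209.9] 48 [ 0.5384 -0.0552] 0.053 0.063 94.6
scene [181.6 211.9] 36 [ 0.6575 -0.1336] 0.063 0.115 -7.5
scene [222.5 223.1] 39 [ 0.6004 -0.016 ] 0.062 0.117 61.0
scene fit [ 0.5473 -0.1151 -9.9791] rms mm 0.7720110624626041 n 5
```

View pics/z5.png

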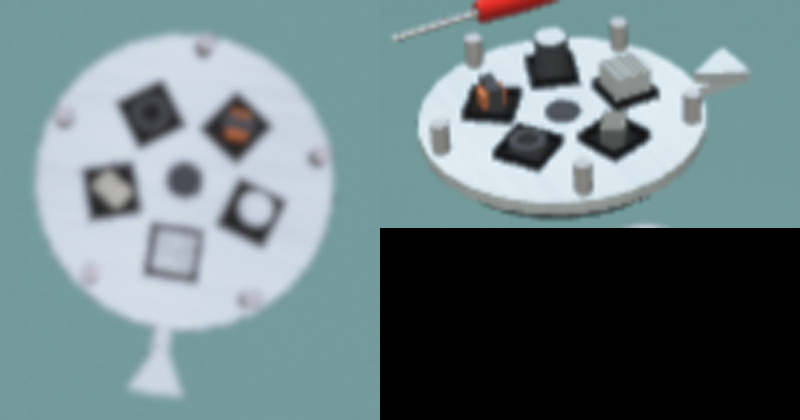

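The heat sink now stands in front of the pointer, at crop pixel (173,252) on the line from the hub (185,180) to the pointer (155,392). All parts are upright. I'll make one fine check of the sink, pocket and hub directions.

```bash
python3 - <<'E'
from h import *
p=cv2.imread("pics/top_5.png");C=np.array([.5434,-.1184])
def blob(c,z,half,test,fill=False):
    g=rect("top",p,c,z,half);m=test(cv2.cvtColor(g,cv2.COLOR_BGR2HSV)).astype(np.uint8)
    k,l,st,ce=cv2.connectedComponentsWithStats(m);ctr=len(m)/2
    i=1+np.argmax(st[1:,4]);cn=cv2.findContours((l==i).astype(np.uint8),0,1)[0][0]
    r=cv2.minAreaRect(cn);return np.array(c)-(np.array(r[0])[::-1]-ctr)*.0005,np.array(r[1])*.5,r[2]
dark=lambda h:h[...,2]<125
hub=blob(C,.029,.02,dark);print("hub",hub)
s0=C+.062*np.array([np.cos(np.radians(170)),np.sin(np.radians(170))])
pk=blob(s0,.039,.028,dark);print("pocket",pk,"dir",ang(pk[0]-C),np.hypot(*(pk[0]-C)))
d=imaging.snapshot("top")[1];W=cloud("top",d);r=np.hypot(W[...,0]-s0[0],W[...,1]-s0[1]);s=(r<.03)&(W[...,2]>.05)
q=W[s];print("sink",s.sum(),q.mean(0),np.median(q[:,2]),"dir",ang(q.mean(0)[:2]-C),np.hypot(*(q.mean(0)[:2]-C)))
p0=cv2.imread("pics/top0.png")
t=cv2.cvtColor(p,cv2.COLOR_BGR2HSV);v,u=np.nonzero((t[...,1]<60)&(t[...,2]>120));q=ray("top",np.c_[u,v],.026);R=np.hypot(*(q-C).T)
k=(R>.145)&(R<.185)&(np.abs(ang(q-C)%360-170)<12);e=q[k].mean(0);print("pointer",k.sum(),e,"dir from C",ang(e-C),"from hub",ang(e-hub[0]))
E
```

```text
hub (array([ 0.54328, -0.11824]), array([24.18305206, 24.18305397]), 8.130102157592773)
pocket (array([ 0.46784192, -0.08713381]), array([2., 1.]), 90.0) dir 157.52006427841243 0.08177162104021961
sink 48 [ 0.48186402 -0.10830706  0.05675933] 0.05659139871329265 dir 170.6854575631014 0.06235819019115881
pointer 149 [ 0.37923446 -0.0906812 ] dir from C 170.41619483984968 from hub 170.46365459993712
```

Sink direction 170.7° (post fit 169.9°), pointer 170.4°: within measuring error, under 0.6 mm. The arm is clear, so I'm handing in.

```bash
python3 -c "
from plant import close_job
print(close_job())"
```

```text
the job is handed in; nothing more can be done
None
```

I turned the tray about 68° by pushing one rim post, so the heat sink now stands centred at the pointer to within about 0.5°; all parts are upright, the arm is backed away, and the job is handed in at about 10 s of the 51 s allowed.

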